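# Close a split sensor housing on its dowels and hold it shut

## Robot

A 6-joint arm with a two-finger parallel gripper is mounted at the origin on the work surface. World frame = base frame: x ahead of the robot, y to its left, z up, the work surface at z = 0. Lengths are in m, angles in rad, forces in N, time in s.
With the tool pointing down it reaches from about 0.4 to 0.825 m from the base axis. Payload 7 kg.
Tool frame: the origin (TCP) lies between the finger pads; the fingertips stand 11 mm ahead of it and the grasp point (between the pads) lies 8 mm behind it; x points along the fingers, z is the direction in which the jaws open and shut, and the axes are right-handed (so a half turn about x gives the same grasp; the last joint's range is limited). The gripper opens to 88 mm and grips with 3 to 60 N. Pads are 19 mm wide; open, the fingers measure 130 mm over their backs; the gripper's body (78 mm by 193 mm) begins 47 mm behind the grasp point.
Start: joints at [1.61, 0.359, 0.012, 0, -1.224, -0.288], TCP at [0.166, 0.654, 0.238] pointing down, gripper open.
Joint ranges: [-3.07, 3.07], [-1.43, 2.12], [-1.02, 1.25], [-3.03, 1.67], [-3.05, -0], [-3.03, 3.03]. Speed limits (rad/s): [2.39, 2.39, 3.01, 3.14, 3.14, 3.14].

## Interface

Orientations are given as [roll, pitch, yaw] about the fixed x, y, z axes, in that order (R = Rz(yaw) Ry(pitch) Rx(roll)).
In Python, from station import arm gives the robot as it stands.
- The arm moves only by the tool jog_arm, never from a script. Its argument "motion" is a list of rows, each an object of numbers: "dx", "dy", "dz": the shift along the tool's x, y, z in m; "twist": the turn about the tool's x in degrees. In form: [{"dx": .., "dy": .., "dz": .., "twist": ..}, ...]. A call has 1 to 20 rows; each row is the pose to reach, as a shift and turn from the pose commanded when the call began, along the tool's axes at that moment; what a row does not reach only later rows make up. A row lasts 1/12 s, in which the tool goes at most 41.7 mm and 7.16 degrees, less where a joint would pass 70% of its speed; a pose out of reach is approached as far as the arm can. A call with a gripper value outside its range is refused whole. "gripper" is the finger opening in m, from 0 to 0.0876, set as the call begins (left out, the last holds). The fingers move at their own pace and stop on an object; "newtons" is the grip in N (left out, the last holds). Time passes only in rows, so rows that repeat a pose let the fingers close. It gives the time, the measured TCP pose, the force and the opening at its end, in the units of the state.
- arm.get_state(): the state, without advancing time (a new reading comes with each control period).
- arm.grab_frame(name): name is "scene" or "top" or "wrist"; returns the picture (420x560x3 uint8, red, green, blue); there is no depth.
- arm.camera_model(name): a dict with "camera_matrix" (3x3 intrinsics, pixels), "eye" and "attitude" of the camera in the world. Camera axes: x right, y down, z forward; pixel columns grow to the right and rows downward; lengths in m; the calibration is good to about 2 mm. The wrist camera is an equidistant fisheye: a pixel r from the principal point sees the ray r / f radians off the axis. A picture is of the moment at which its call begins: read the wrist's pose just before it. camera_model takes no time and is no camera call; for the wrist camera it gives the pose at the moment of the call.
- arm.job_done(): hands the job in, once; it reports no verdict.
The state is a dict: "t": time; "q": joint angles; "qd": joint speeds; "joint_efforts": joint torques, N m; "eef_pos": TCP position; "ee_rot": TCP orientation; "force": force on the tool from outside, world axes, zero at the start; "moment": the same for the moment, N m; "width": finger opening in m.
Only numpy, scipy, OpenCV 4.12 (cv2) and the standard library are available. Lean on these libraries where they do the work, as an engineer would, in place of code of your own. Each camera call takes 0.05 s, during which the arm holds its last target.

## Task

Turn the black knob on the assembly nest clockwise until it clicks past its detent and the yellow retaining arm has swung fully clear of the lower housing half. Then pick up the upper housing half, set it on the two dowels, orange end to orange end, and press it down against the sprung blue block until the two halves meet flush. Finish while still holding the pair pressed shut with the gripper (do not let go), and leave the other things on the bench where they are.

Things in the scene. Friction and masses are not known exactly. Their poses are not given: they have to be found in the camera images.
- retainer (a joint): turn of the retaining arm and its black knob, rad. About 0 at the start: the arm lies over the lower half and is in the way. It grows as the knob turns clockwise seen from above, to a stop at 1.3 (arm clear, swung towards the nest's +x). A sprung over-centre detent holds it at either stop and resists with about 0.1 N m as far as 0.65 (if let go before that it springs back), then snaps the knob on to 1.3 by itself; it stays there.
- knob_grip (a point): the black knob's bar handle, 40 mm long, 14 mm thick, 36 mm tall, its long side along this point's y axis; this point lies on the turning axis, 2 mm above the bar's mid-height, 91 mm above the table (bar top at 107 mm, bar bottom at 71 mm). The axis is vertical. It turns with the knob; the yellow arm (16 mm wide, 98 mm long, top 59 to 61 mm above the table) also points along +y from here.
- lower_face (a point): centre of the flat mating face on top of the aluminium lower half (108 x 56 mm, long along x), 42 mm above the table. The lower half is bolted to a dark steel nest plate that is fixed to the table; its +x end is orange. The axes are the nest's: x from the small to the large dowel, z up; the knob's axis lies 105 mm from here along -y. The blue block in the middle (26 x 30 mm) stands 8 mm proud of the face on a spring: 4 N to start it moving, 10 N when pushed flush.
- dowel_large (a point): root of the large steel dowel, on the mating face at the orange end: 12 mm in diameter, 22 mm tall, the top 6 mm tapered; 40 mm from lower_face along +x.
- dowel_small (a point): root of the small steel dowel, on the mating face: 8 mm in diameter, 22 mm tall, the top 6 mm tapered; 40 mm from lower_face along -x.
- upper_center (a point): centre, half-way up, of the loose upper housing half: an aluminium hood 54 (x) x 50 (y) x 44 mm (tall), with a bored ear at each end (26 x 38 mm, 10 mm thick, level with its underside; 106 mm long over both ears). It stands upright on the table on its mating face, about 0.2 kg. Grip the hood across its 50 mm width (y). Axes: x towards the orange ear with the large bore, z up.
- upper_face (a point): centre of the underside (mating face) of the upper half, 22 mm below upper_center.
- bore_large (a point): centre of the 14 mm through bore in the orange ear, at the underside; 40 mm from upper_face along +x.
- bore_small (a point): centre of the 10 mm through bore in the plain ear, at the underside; 40 mm from upper_face along -x.
- cup: empty white paper cup, 74 mm across the rim, 85 mm tall. It stands either left or right of the nest, the upper half on the other side; origin at its underside; leave alone.
- mug: black plastic mug, 76 mm across, 85 mm tall, handle to its +y; origin at its underside; leave alone.
- screwdriver: screwdriver with green handle, 180 mm long; origin at its underside; leave alone.
- bearing: steel bearing ring, 52 mm across, 15 mm high; origin at its underside; leave alone.
- meter: grey hand meter, 140 x 75 x 32 mm; origin at its underside; leave alone.
- power_brick: black power brick, 150 x 65 x 36 mm; origin at its underside; leave alone.
- tape: roll of black tape, 90 mm across, 24 mm high; origin at its underside; leave alone.

How it is judged:
On the way, in this order (a step that is already met when the one before it is completed fails the run):
1. the knob has clicked past its detent and the arm is clear (turned beyond 1.1 rad) with the upper half not yet moved (value of joint retainer above 1.1 rad and distance of upper_center from where it was at the start of the episode below 0.05 m), for 0.2 s.
2. the upper half is lifted off the table (height (world z) of upper_face above 0.02 m), for 0.2 s.
3. the upper half is on both dowels, pressed flush (z of upper_face in the frame of lower_face between -0.002 and 0.002 m and distance between bore_large and dowel_large below 0.004 m and distance between bore_small and dowel_small below 0.004 m and contact force between any of the fingers, the arm and upper above 3 N and value of joint retainer above 1.1 rad), for 0.5 s.
At the end, for the whole second after the job is handed in: The upper half's mating face is within 2 mm of the lower half's, each bore within 4 mm of its own dowel's root, the robot pushes on the upper half with more than 3 N (the sprung block is held down), and the retaining arm is turned beyond 1.1 rad (all of step 3); the arm keeps its last pose, push and grip.
It fails at once if another thing on the bench is pushed more than 30 mm from its place (distance of any of cup, mug, screwdriver, bearing, meter, power_brick, tape from where it was at the start of the episode above 0.03 m).
It also fails if it takes over 58 s, if anything falls off the work surface, if the arm or the gripper's body presses on something with over 40 N, if the wrist force passes 120 N, or if a joint passes its speed limit or range.

## Working session

There is one attempt and no reset: what is moved stays moved. The work goes in short steps, Python scripts to look and compute and a tool call to move; the robot and the scene stay as the last step left them, time stands still between calls to the robot, and variables do not carry over. Pictures are saved under pics/ and viewed, and the job is handed in when it is done.

Besides the shell and the picture viewer there is one more tool, called after "Call:" by a JSON object that holds its "op" and its "data", one argument or row to a line. jog_arm: Moves the arm, as the interface text tells. Its arguments: {"type":"object","properties":{"motion":{"type":"array"},"gripper":{"type":"number"},"newtons":{"type":"number"}},"required":["motion"]}

```bash
mkdir -p pics; ls; python3 - <<'E'
from station import arm
import cv2,numpy as np
s=arm.get_state(); print(s)
for n in ["scene","top","wrist"]:
    m=arm.camera_model(n); print(n,m)
    f=arm.grab_frame(n); cv2.imwrite(f"pics/{n}0.png",cv2.cvtColor(f,cv2.COLOR_RGB2BGR))
E
```

```text
pics
{'t': 0.0, 'q': array([ 1.61006391e+00,  3.59390625e-01,  1.10785065e-02, -3.39628494e-04,
       -1.22411625e+00, -2.88067338e-01]), 'qd': array([ 0.00129082,  0.00096107, -0.00110755,  0.00024903, -0.00046158,
        0.00168031]), 'joint_efforts': array([-1.03747429e-04, -5.82715166e+01,  2.93062019e+01,  6.99736163e+00,
        6.87495005e-03, -1.51219219e-04]), 'eef_pos': array([0.16614619, 0.65375112, 0.23663071]), 'ee_rot': array([ 0.09490399,  1.56913334, -1.72480775]), 'force': array([0.05987086, 0.17428343, 0.1502198 ]), 'moment': array([0.01252408, 0.07674661, 0.02218451]), 'width': 0.08781104050047105}
scene {'camera_matrix': array([[454.33562203,   0.        , 279.16092077],
       [  0.        , 454.33562203, 200.41369663],
       [  0.        ,   0.        ,   1.        ]]), 'eye': array([ 1.43365116, -0.00725308,  0.87298324]), 'attitude': array([-2.33471732, -0.01716798,  1.59457083])}
top {'camera_matrix': array([[398.56417465,   0.        , 272.06507046],
       [  0.        , 398.56417465, 210.35345796],
       [  0.        ,   0.        ,   1.        ]]), 'eye': array([ 0.46531671, -0.02512186,  1.2962979 ]), 'attitude': array([-3.02494975,  0.01378898, -1.54652588])}
wrist {'camera_matrix': array([[325.1922621 ,   0.        , 280.28929509],
       [  0.        , 325.1922621 , 203.07414136],
       [  0.        ,   0.        ,   1.        ]]), 'eye': array([0.22875074, 0.63912024, 0.38376462]), 'attitude': array([ 2.89260106e+00, -1.38582426e-03, -1.81819182e+00])}
```

View pics/scene0.png

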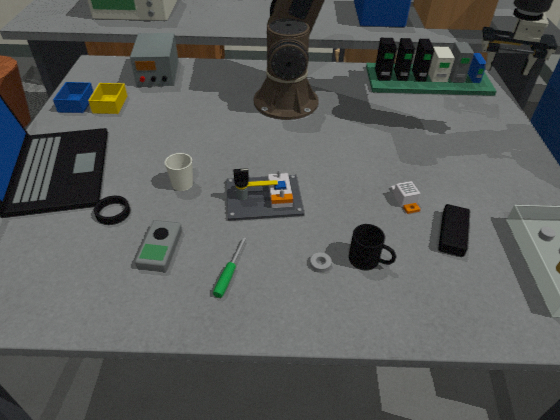

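View pics/top0.png

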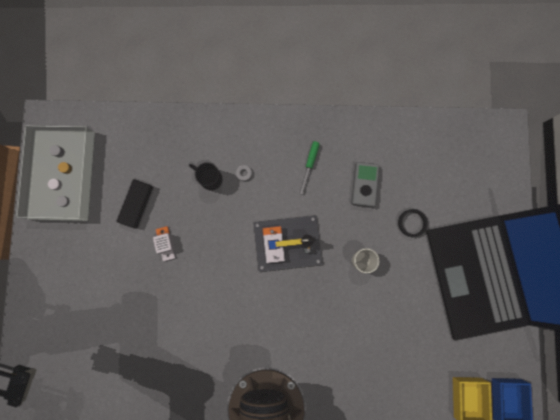

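View pics/wrist0.png

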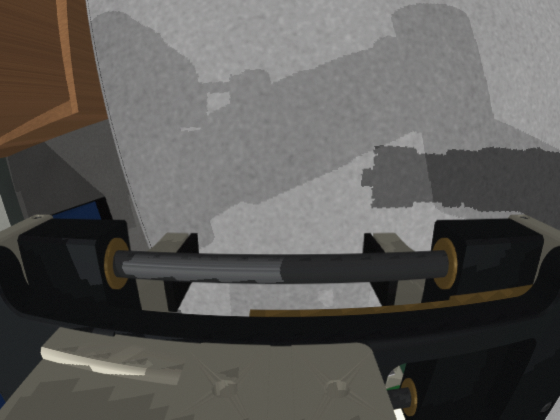

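The scene view shows the nest with the knob at about (241,178) and the hood at (406,194). The top view shows the knob at (307,242) and the hood at (163,243), orange end up (+x). I'll enlarge both.

```bash
cat > h.py <<'E'
import numpy as np,cv2
from scipy.spatial.transform import Rotation as R
def rot(a): return R.from_euler('xyz',a).as_matrix()
def ray(m,px):
    K=np.array(m['camera_matrix']);px=np.asarray(px,float)
    d=np.array([(px[0]-K[0,2])/K[0,0],(px[1]-K[1,2])/K[1,1],1.])
    if m.get('fish'):
        r=np.hypot(d[0],d[1]); 
        d=np.array([d[0]/r*np.sin(r),d[1]/r*np.sin(r),np.cos(r)]) if r>1e-9 else np.array([0,0,1.])
    d=rot(m['attitude'])@d; return np.array(m['eye']),d/np.linalg.norm(d)
def onz(m,px,z):
    e,d=ray(m,px); return e+d*(z-e[2])/d[2]
def tri(*mp):
    A=np.zeros((3,3));b=np.zeros(3);L=[]
    for m,p in mp:
        e,d=ray(m,p);P=np.eye(3)-np.outer(d,d);A+=P;b+=P@e;L.append((P,e))
    x=np.linalg.solve(A,b); return x,[np.linalg.norm(P@(x-e)) for P,e in L]
def proj(m,X):
    c=rot(m['attitude']).T@(np.asarray(X)-m['eye']);K=m['camera_matrix']
    if m.get('fish'):
        r=np.hypot(c[0],c[1]);t=np.arctan2(r,c[2]);u=c[:2]/max(r,1e-9)*t
    else:u=c[:2]/c[2]
    return u*K[0,0]+[K[0,2],K[1,2]]
E
python3 - <<'E'
import cv2,numpy as np
def z(src,x,y,w,h,k):return cv2.resize(cv2.imread(f"pics/{src}0.png")[y:y+h,x:x+w],None,fx=k,fy=k,interpolation=cv2.INTER_CUBIC)
cv2.imwrite('pics/zt.png',np.vstack([z('top',245,210,90,70,8)]))
cv2.imwrite('pics/zs.png',z('scene',215,155,100,70,8))
cv2.imwrite('pics/zu.png',np.hstack([z('scene',380,170,50,50,8),z('top',140,218,50,50,8)]))
E
```

```text
(no output)
```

View pics/zt.png

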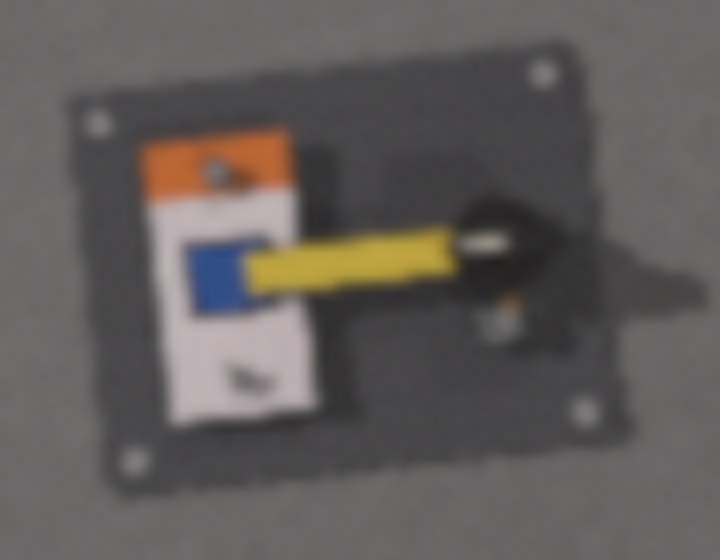

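View pics/zs.png

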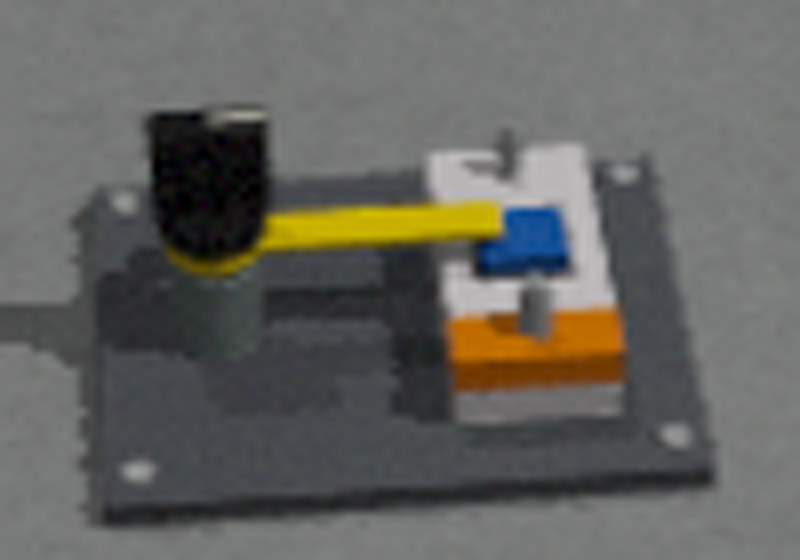

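View pics/zu.png

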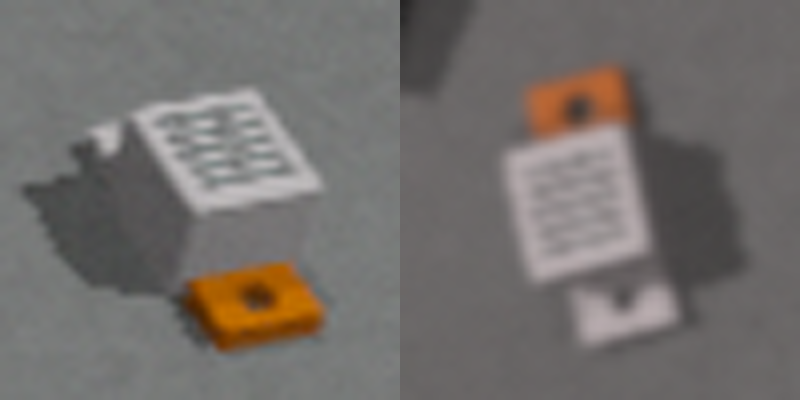

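```bash
python3 - <<'E'
from station import arm
from h import *
T=arm.camera_model('top');S=arm.camera_model('scene')
t=lambda x,y:(x/8+245-.4375,y/8+210-.4375)
s=lambda x,y:(x/8+215-.4375,y/8+155-.4375)
tu=lambda x,y:((x-400)/8+140-.4375,y/8+218-.4375)
su=lambda x,y:(x/8+380-.4375,y/8+170-.4375)
pr=lambda n,a,b:print(n,np.round(tri((T,a),(S,b))[0],4),np.round(tri((T,a),(S,b))[1],4))
pr('orangeR',t(290,130),s(449,366));pr('orangeL',t(142,148),s(624,352))
pr('farL',t(170,425),s(585,147));pr('farR',t(316,410),s(428,155))
for n,c in [('oR',(290,130)),('oL',(142,148)),('fL',(170,425)),('fR',(316,410))]: print(n,np.round(onz(T,t(*c),.042),4))
pr('armtip near', t(247,293),s(503,205))
print('arm', onz(T,t(455,250),.06),onz(T,t(247,272),.06))
pr('streak',t(485,242),s(238,115))
for p in [(458,242),(510,242),(565,242)]: print(onz(T,t(*p),.107))
for p in [(148,112),(270,105)]: print('s',onz(S,s(*p),.107))
# hood top corners
a=[(503,152),(628,124),(652,255),(530,284)];b=[(322,188),(198,213),(135,108),(258,90)]
for q,w in zip(a,b): pr('hood',tu(*q),su(*w)); print(onz(T,tu(*q),.044))
print(onz(T,tu(580,108),.01),onz(T,tu(625,296),.01))
E
```

```text
orangeR [ 0.5636 -0.0346  0.0393] [0.0015 0.0015]
orangeL [0.5551 0.0235 0.0399] [0.0017 0.0017]
farL [0.4469 0.0096 0.0371] [0.0018 0.0018]
farR [ 0.4541 -0.0466  0.0374] [0.001 0.001]
oR [ 0.5634 -0.033   0.042 ]
oL [0.5549 0.0251 0.042 ]
fL [0.447  0.0113 0.042 ]
fR [ 0.4542 -0.0456  0.042 ]
armtip near [ 0.4987 -0.0189  0.0539] [0.0012 0.0012]
arm [ 0.51698258 -0.0976851   0.06      ] [ 0.5065909  -0.01750097  0.06      ]
streak [ 0.5183 -0.1067  0.1069] [0.0006 0.0006]
[ 0.51801415 -0.09599444  0.107     ]
[ 0.51847159 -0.11530938  0.107     ]
[ 0.51895521 -0.13572922  0.107     ]
s [ 0.51814131 -0.13683055  0.107     ]
s [ 0.51278648 -0.09719009  0.107     ]
hood [0.5198 0.3695 0.0411] [0.0021 0.0021]
[0.51989269 0.37076986 0.044     ]
hood [0.5323 0.3234 0.0391] [0.0001 0.0001]
[0.53207683 0.32194452 0.044     ]
hood [0.481  0.3105 0.0404] [0.0001 0.0001]
[0.48094402 0.30968181 0.044     ]
hood [0.4683 0.357  0.0396] [0.0014 0.0014]
[0.46848288 0.35707118 0.044     ]
[0.53991092 0.35124363 0.01      ] [0.4646985  0.32878908 0.01      ]
```

```bash
cat >> h.py <<'E'
def tool(s): return rot(s['ee_rot'])
def delta(s,target):  # world TCP target -> tool shifts
    return tool(s).T@(np.asarray(target)-s['eef_pos'])
E
python3 - <<'E'
from station import arm
from h import *
s=arm.get_state(); M=tool(s); print(M.round(3)); print('zyaw',np.degrees(np.arctan2(M[1,2],M[0,2])),'yyaw',np.degrees(np.arctan2(M[1,1],M[0,1])))
m=arm.camera_model('wrist'); print('cam in tool',(M.T@(m['eye']-s['eef_pos'])).round(4)); print((M.T@rot(m['attitude'])).round(3))
print(delta(s,[.5,-.11,.25]))
E
```

```text
[[-0.     0.969 -0.246]
 [-0.001 -0.246 -0.969]
 [-1.     0.     0.001]]
zyaw -104.26090627652246 yyaw -14.26089859668525
cam in tool [-0.147   0.0643 -0.001 ]
[[ 0.    -0.247  0.969]
 [ 0.002 -0.969 -0.247]
 [ 1.     0.001  0.   ]]
[-0.01227553  0.51174719  0.6581106 ]
```

Call:
{"op": "jog_arm", "data": {
  "motion": [
    {"dx": -0.033, "dy": 0.466, "dz": 0.479, "twist": 69},
    {"dx": -0.033, "dy": 0.466, "dz": 0.479, "twist": 69},
    {"dx": -0.033, "dy": 0.466, "dz": 0.479, "twist": 69},
    {"dx": -0.033, "dy": 0.466, "dz": 0.479, "twist": 69},
    {"dx": -0.033, "dy": 0.466, "dz": 0.479, "twist": 69},
    {"dx": -0.033, "dy": 0.466, "dz": 0.479, "twist": 69},
    {"dx": -0.033, "dy": 0.466, "dz": 0.479, "twist": 69},
    {"dx": -0.033, "dy": 0.466, "dz": 0.479, "twist": 69},
    {"dx": -0.033, "dy": 0.466, "dz": 0.479, "twist": 69},
    {"dx": -0.033, "dy": 0.466, "dz": 0.479, "twist": 69},
    {"dx": -0.033, "dy": 0.466, "dz": 0.479, "twist": 69},
    {"dx": -0.033, "dy": 0.466, "dz": 0.479, "twist": 69},
    {"dx": -0.033, "dy": 0.466, "dz": 0.479, "twist": 69},
    {"dx": -0.033, "dy": 0.466, "dz": 0.479, "twist": 69},
    {"dx": -0.033, "dy": 0.466, "dz": 0.479, "twist": 69},
    {"dx": -0.033, "dy": 0.466, "dz": 0.479, "twist": 69},
    {"dx": -0.033, "dy": 0.466, "dz": 0.479, "twist": 69},
    {"dx": -0.033, "dy": 0.466, "dz": 0.479, "twist": 69},
    {"dx": -0.033, "dy": 0.466, "dz": 0.479, "twist": 69},
    {"dx": -0.033, "dy": 0.466, "dz": 0.479, "twist": 69}
  ],
  "gripper": 0.05
}}

```text
t: 1.82
eef_pos: [0.4995, 0.0758, 0.2704]
ee_rot: [-0.244, 1.57, 3.016]
force: [0.5, 0.4, -0.1]
width: 0.0495
```

```bash
cat > snap.py <<'E'
import sys,pickle
from station import arm
from h import *
n=sys.argv[1]
s=arm.get_state();m=dict(arm.camera_model('wrist'));m['fish']=1
f=arm.grab_frame('wrist');b=cv2.cvtColor(f,cv2.COLOR_RGB2BGR)
cv2.imwrite(f'pics/{n}.png',b);pickle.dump((s,m),open(f'{n}.pkl','wb'))
M=tool(s);print(s['t'],s['eef_pos'].round(4),'zyaw',np.degrees(np.arctan2(M[1,2],M[0,2])).round(2),M[2].round(3),s['qd'].round(2),s['width'],'F',s['force'].round(1))
E
python3 snap.py w1
```

```text
1.8167 [0.4995 0.0758 0.2704] zyaw -173.22 [-1. -0.  0.] [ 0.02 -0.   -0.   -0.   -0.    0.  ] 0.04953780254549412 F [ 0.5  0.4 -0.1]
```

View pics/w1.png

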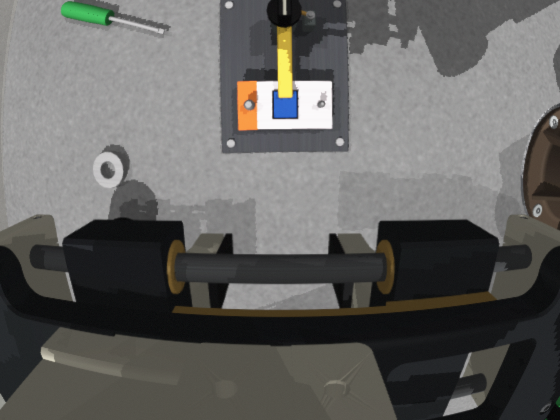

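The wrist view shows the large dowel at about (249,104), the small one at (321,103), the knob at (284,10) and the yellow arm in between. I'll take a second, lower view.

Call:
{"op": "jog_arm", "data": {
  "motion": [
    {"dx": 0.035, "dy": 0.033},
    {"dx": 0.07, "dy": 0.066},
    {"dx": 0.07, "dy": 0.066},
    {"dx": 0.07, "dy": 0.066},
    {"dx": 0.07, "dy": 0.066}
  ]
}}

```text
invalid input
```

```bash
python3 snap.py w2; python3 - <<'E'
import cv2,numpy as np
a=cv2.imread('pics/w1.png')[0:140,210:360];b=cv2.imread('pics/w2.png')[0:230,180:400]
cv2.imwrite('pics/w1z.png',cv2.resize(a,None,fx=4,fy=4,interpolation=cv2.INTER_CUBIC))
cv2.imwrite('pics/w2z.png',cv2.resize(b,None,fx=2.5,fy=2.5,interpolation=cv2.INTER_CUBIC))
E
```

```text
1.8667 [0.4994 0.0762 0.2705] zyaw -173.17 [-1. -0.  0.] [ 0.01 -0.    0.   -0.    0.    0.  ] 0.049824306766209525 F [-1.4 -0.  -0.9]
```

View pics/w1z.png

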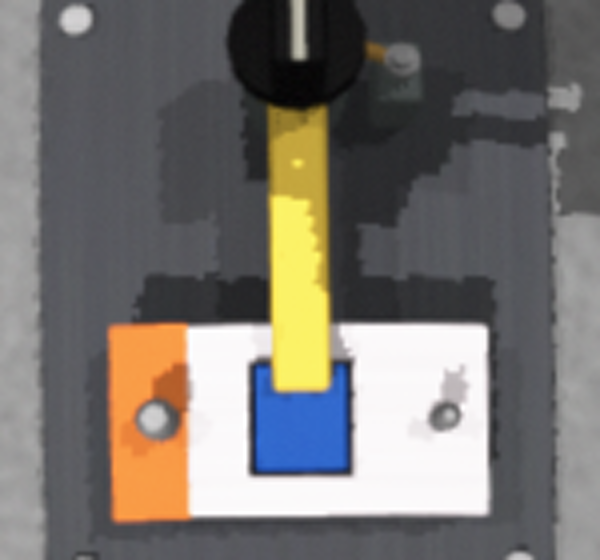

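View pics/w2z.png

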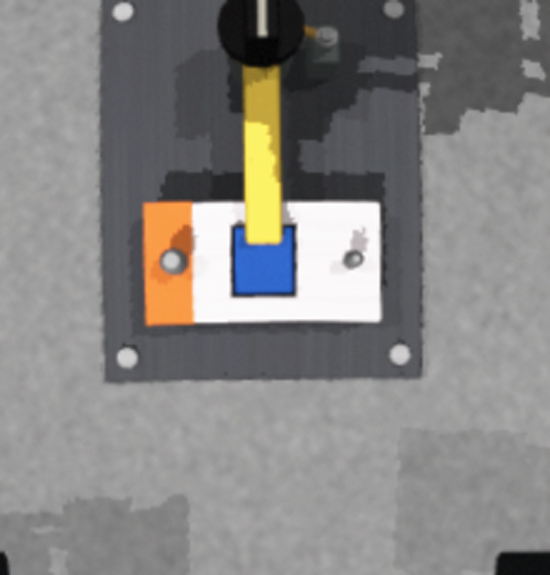

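Call:
{"op": "jog_arm", "data": {
  "motion": [
    {"dx": 0.035, "dy": 0.033, "dz": 0, "twist": 0},
    {"dx": 0.07, "dy": 0.066, "dz": 0, "twist": 0},
    {"dx": 0.07, "dy": 0.066, "dz": 0, "twist": 0},
    {"dx": 0.07, "dy": 0.066, "dz": 0, "twist": 0},
    {"dx": 0.07, "dy": 0.066, "dz": 0, "twist": 0}
  ]
}}

```text
t: 2.33
eef_pos: [0.5077, 0.0102, 0.2007]
ee_rot: [0.841, 1.57, -2.183]
force: [-0.2, -0.3, 0.7]
width: 0.0496
```

```bash
python3 snap.py w3; python3 - <<'E'
import cv2,numpy as np
b=cv2.imread('pics/w3.png')[0:230,180:400]
cv2.imwrite('pics/w3z.png',cv2.resize(b,None,fx=2.5,fy=2.5,interpolation=cv2.INTER_CUBIC))
E
```

```text
2.3333 [0.5077 0.0102 0.2007] zyaw -173.23 [-1.     0.001  0.   ] [ 0.01 -0.02  0.03  0.01 -0.01 -0.  ] 0.04959903832024351 F [-0.2 -0.3  0.7]
```

View pics/w3z.png

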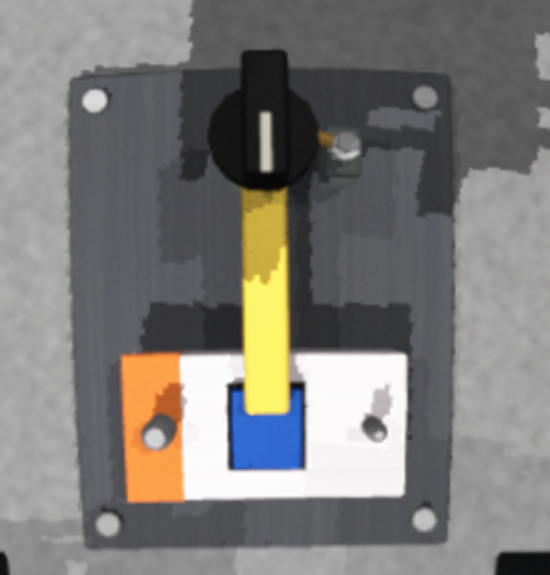

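```bash
cat > m.py <<'E'
import pickle
from h import *
def corners(n,roi):
    b=cv2.imread(f'pics/{n}.png');h=cv2.cvtColor(b,cv2.COLOR_BGR2HSV)
    w=((h[...,1]<40)&(h[...,2]>205))|((h[...,0]<17)&(h[...,1]>110)&(h[...,2]>120))
    k=np.zeros_like(w);x0,y0,x1,y1=roi;k[y0:y1,x0:x1]=1;w&=k
    w=cv2.morphologyEx(w.astype(np.uint8),cv2.MORPH_OPEN,np.ones((3,3)))
    nn,l,st,_=cv2.connectedComponentsWithStats(w)
    big=[i for i in range(1,nn) if st[i,4]>100]
    pts=np.argwhere(np.isin(l,big))[:,::-1].astype(np.int32)
    hull=cv2.convexHull(pts);
    a=cv2.approxPolyDP(hull,5,True)[:,0]
    return a
E
python3 - <<'E'
from m import *
d={}
for n,roi in [('w1',(225,72,345,140)),('w3',(220,135,350,210))]:
    d[n]=pickle.load(open(n+'.pkl','rb'))[1]
    c=corners(n,roi);print(n,c.tolist());
    P=np.array([onz(d[n],p,.042) for p in c]);print(P.round(4).tolist(), P.mean(0))
a=lambda x,y:((x+.5)/4+210-.5,(y+.5)/4-.5);b=lambda x,y:((x+.5)/2.5+180-.5,(y+.5)/2.5-.5)
for n,p,q in [('cOf',(109,324),(120,355)),('cSf',(489,324),(408,352)),('cSn',(490,515),(405,496)),('cOn',(112,521),(128,502)),('dLtip',(155,421),(154,438)),('dStip',(443,417),(375,434)),('armtipL',(274,390),(246,413)),('armtipR',(330,390),(289,413)),('white',(297,61),(265,172))]:
    x,e=tri((d['w1'],a(*p)),(d['w3'],b(*q)));print(n,x.round(4),np.round(e,4))
for p in [(242,52),(288,52),(242,172),(288,172)]: print('bar',onz(d['w3'],b(*p),.107).round(4))
E
```

```text
w1 [[331, 127], [239, 130], [237, 82], [329, 81]]
[[0.4472, 0.0097, 0.042], [0.552, 0.0261, 0.042], [0.5606, -0.0293, 0.042], [0.4563, -0.0433, 0.042]] [ 0.50403116 -0.00918073  0.042     ]
w3 [[341, 142], [340, 197], [231, 200], [228, 142]]
[[0.4548, -0.043, 0.042], [0.4476, 0.0101, 0.042], [0.5529, 0.0258, 0.042], [0.5609, -0.03, 0.042]] [ 0.50404093 -0.00927335  0.042     ]
cOf [ 0.5606 -0.0305  0.0451] [0.0001 0.0001]
cSf [ 0.4527 -0.0446  0.0397] [0. 0.]
cSn [0.4456 0.0111 0.0414] [0. 0.]
cOn [0.5531 0.0261 0.043 ] [0.0003 0.0003]
dLtip [ 0.5429 -0.0032  0.0601] [0.0003 0.0003]
dStip [ 0.4646 -0.014   0.0592] [0.0003 0.0003]
armtipL [ 0.5115 -0.0155  0.0564] [0.0001 0.0001]
armtipR [ 0.4962 -0.0174  0.0566] [0.0002 0.0002]
white [ 0.5151 -0.0944  0.1062] [0.0001 0.0001]
bar [ 0.5261 -0.1309  0.107 ]
bar [ 0.5126 -0.1326  0.107 ]
bar [ 0.5216 -0.0935  0.107 ]
bar [ 0.5083 -0.0951  0.107 ]
```

The wrist views agree with the scene and top views: face centre (0.504, -0.009, 0.042), yaw 7.7°. The bar is at (0.5175, -0.113), with its top at about 106 mm. Dowel tips come out at about 60 mm against the 64 mm expected. Next I'll go down over the bar and close on it.

Call:
{"op": "jog_arm", "data": {
  "motion": [
    {"dx": 0, "dy": 0.041, "dz": 0.002, "twist": -1},
    {"dx": 0, "dy": 0.082, "dz": 0.004, "twist": -1},
    {"dx": 0, "dy": 0.1235, "dz": 0.005, "twist": -1},
    {"dx": 0, "dy": 0.1235, "dz": 0.005, "twist": -1},
    {"dx": 0.03, "dy": 0.1235, "dz": 0.005, "twist": -1},
    {"dx": 0.06, "dy": 0.1235, "dz": 0.005, "twist": -1},
    {"dx": 0.09, "dy": 0.1235, "dz": 0.005, "twist": -1},
    {"dx": 0.114, "dy": 0.1235, "dz": 0.005, "twist": -1},
    {"dx": 0.114, "dy": 0.1235, "dz": 0.005, "twist": -1},
    {"dx": 0.114, "dy": 0.1235, "dz": 0.005, "twist": -1}
  ]
}}

```text
t: 3.22
eef_pos: [0.5178, -0.1127, 0.0871]
ee_rot: [0.575, 1.57, -2.43]
force: [-0.4, -0.2, 1.1]
width: 0.0501
```

Call:
{"op": "jog_arm", "data": {
  "motion": [
    {"dx": 0, "dy": 0, "dz": 0, "twist": 0},
    {"dx": 0, "dy": 0, "dz": 0, "twist": 0},
    {"dx": 0, "dy": 0, "dz": 0, "twist": 0},
    {"dx": 0, "dy": 0, "dz": 0, "twist": 0},
    {"dx": 0, "dy": 0, "dz": 0, "twist": 0},
    {"dx": 0, "dy": 0, "dz": 0, "twist": 0}
  ],
  "gripper": 0.005,
  "newtons": 25
}}

```text
t: 3.72
eef_pos: [0.5175, -0.1136, 0.0871]
ee_rot: [3.121, 1.57, 0.115]
force: [1.3, 0.6, 0.3]
width: 0.0153
```

Gripped at 15 mm, with little side force. Now turning clockwise.

Call:
{"op": "jog_arm", "data": {
  "motion": [
    {"dx": 0, "dy": 0, "dz": 0, "twist": 6},
    {"dx": 0, "dy": 0, "dz": 0, "twist": 12},
    {"dx": 0, "dy": 0, "dz": 0, "twist": 18},
    {"dx": 0, "dy": 0, "dz": 0, "twist": 24},
    {"dx": 0, "dy": 0, "dz": 0, "twist": 30},
    {"dx": 0, "dy": 0, "dz": 0, "twist": 36},
    {"dx": 0, "dy": 0, "dz": 0, "twist": 42},
    {"dx": 0, "dy": 0, "dz": 0, "twist": 48},
    {"dx": 0, "dy": 0, "dz": 0, "twist": 54},
    {"dx": 0, "dy": 0, "dz": 0, "twist": 60},
    {"dx": 0, "dy": 0, "dz": 0, "twist": 66},
    {"dx": 0, "dy": 0, "dz": 0, "twist": 72},
    {"dx": 0, "dy": 0, "dz": 0, "twist": 73},
    {"dx": 0, "dy": 0, "dz": 0, "twist": 73},
    {"dx": 0, "dy": 0, "dz": 0, "twist": 73}
  ]
}}

```text
t: 4.97
eef_pos: [0.5198, -0.1141, 0.0872]
ee_rot: [-2.16, 1.566, -0.157]
force: [8.5, -5.2, -5.9]
width: 0.0137
```

```bash
python3 snap.py w4; python3 - <<'E'
from station import arm
import cv2
f=arm.grab_frame('scene')[130:240,190:330,::-1]; cv2.imwrite('pics/s4.png',cv2.resize(f,None,fx=4,fy=4,interpolation=cv2.INTER_CUBIC))
E
```

```text
4.9667 [ 0.5198 -0.1141  0.0872] zyaw 114.76 [-1.    -0.004 -0.002] [ 0.    0.    0.   -0.   -0.    0.01] 0.0136709819772226 F [ 8.5 -5.2 -5.9]
```

View pics/s4.png

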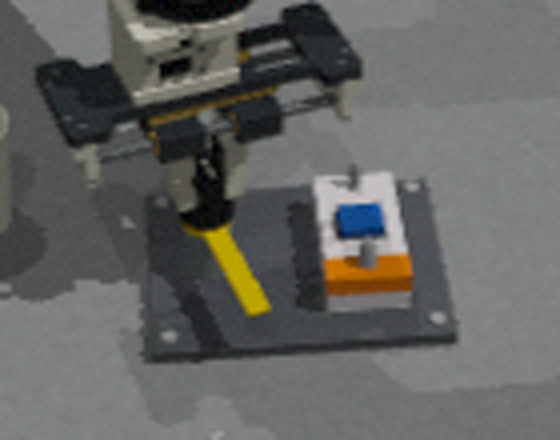

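The arm (yellow, tip at about (258,310)) has swung clear. Releasing and rising.

Call:
{"op": "jog_arm", "data": {
  "motion": [
    {"dx": 0, "dy": 0, "dz": 0, "twist": 0},
    {"dx": 0, "dy": 0, "dz": 0, "twist": 0},
    {"dx": 0, "dy": 0, "dz": 0, "twist": 0},
    {"dx": 0, "dy": 0, "dz": 0, "twist": 0},
    {"dx": -0.03, "dy": 0, "dz": 0, "twist": 0},
    {"dx": -0.07, "dy": 0, "dz": 0, "twist": 0},
    {"dx": -0.11, "dy": 0, "dz": 0, "twist": 0},
    {"dx": -0.15, "dy": 0, "dz": 0, "twist": 0},
    {"dx": -0.15, "dy": 0, "dz": 0, "twist": 0}
  ],
  "gripper": 0.05
}}

```text
t: 5.82
eef_pos: [0.5208, -0.114, 0.2452]
ee_rot: [-2.078, 1.558, -0.074]
force: [1.5, 0.5, 0.6]
width: 0.0499
```

```bash
python3 snap.py w5; python3 - <<'E'
from station import arm
import cv2
f=arm.grab_frame('scene')[130:240,190:330,::-1]; cv2.imwrite('pics/s5.png',cv2.resize(f,None,fx=4,fy=4,interpolation=cv2.INTER_CUBIC))
E
```

```text
5.8167 [ 0.5208 -0.114   0.2452] zyaw 114.82 [-1.    -0.011 -0.006] [ 0.    0.05 -0.11 -0.04  0.13  0.  ] 0.04988186394412847 F [1.5 0.5 0.6]
```

View pics/s5.png

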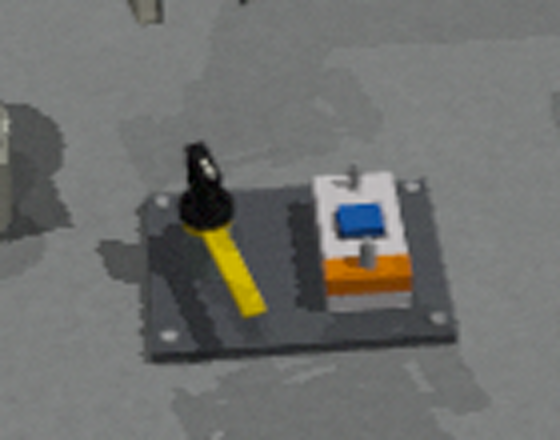

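View pics/w5.png

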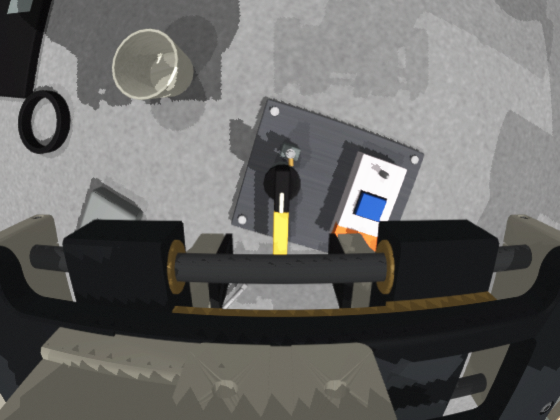

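The arm is at its far stop and stays there. In the wrist view the knob is at about (282,185) and the arm points away from the housing. Next, the hood.

Call:
{"op": "jog_arm", "data": {
  "motion": [
    {"dx": -0.025, "dy": -0.231, "dz": 0.41, "twist": 10.3},
    {"dx": -0.025, "dy": -0.231, "dz": 0.41, "twist": 10.3},
    {"dx": -0.025, "dy": -0.231, "dz": 0.41, "twist": 10.3},
    {"dx": -0.025, "dy": -0.231, "dz": 0.41, "twist": 10.3},
    {"dx": -0.025, "dy": -0.231, "dz": 0.41, "twist": 10.3},
    {"dx": -0.025, "dy": -0.231, "dz": 0.41, "twist": 10.3},
    {"dx": -0.025, "dy": -0.231, "dz": 0.41, "twist": 10.3},
    {"dx": -0.025, "dy": -0.231, "dz": 0.41, "twist": 10.3},
    {"dx": -0.025, "dy": -0.231, "dz": 0.41, "twist": 10.3},
    {"dx": -0.025, "dy": -0.231, "dz": 0.41, "twist": 10.3},
    {"dx": -0.025, "dy": -0.231, "dz": 0.41, "twist": 10.3},
    {"dx": -0.025, "dy": -0.231, "dz": 0.41, "twist": 10.3},
    {"dx": -0.025, "dy": -0.231, "dz": 0.41, "twist": 10.3},
    {"dx": -0.025, "dy": -0.231, "dz": 0.41, "twist": 10.3},
    {"dx": -0.025, "dy": -0.231, "dz": 0.41, "twist": 10.3},
    {"dx": -0.025, "dy": -0.231, "dz": 0.41, "twist": 10.3},
    {"dx": -0.025, "dy": -0.231, "dz": 0.41, "twist": 10.3}
  ],
  "gripper": 0.0876
}}

```text
t: 7.33
eef_pos: [0.5554, 0.3543, 0.2616]
ee_rot: [1.882, 1.571, -2.58]
force: [-0.5, -0.2, -0.0]
width: 0.0877
```

```bash
python3 snap.py w6; python3 - <<'E'
import cv2
f=cv2.imread('pics/w6.png'); cv2.imwrite('pics/w6z.png',cv2.resize(f[0:230,180:400],None,fx=2.5,fy=2.5,interpolation=cv2.INTER_CUBIC))
E
```

```text
7.3333 [0.5554 0.3543 0.2616] zyaw 104.38 [-1.  0. -0.] [-0.   -0.01  0.01  0.    0.    0.  ] 0.08766901181470027 F [-0.5 -0.2 -0. ]
```

View pics/w6z.png

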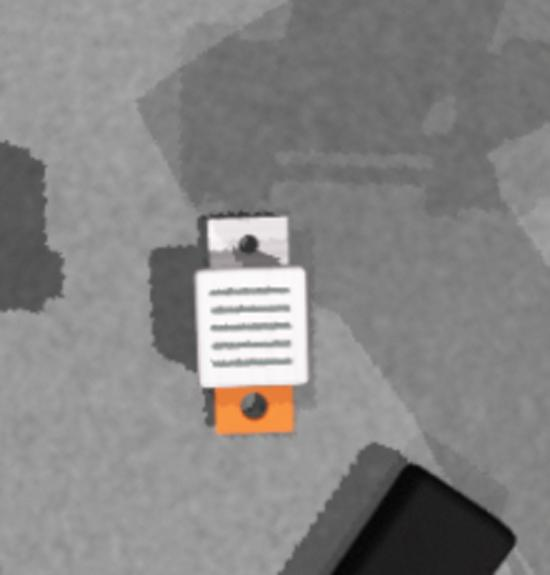

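The hood's roof spans about x 197–307, y 267–387 in the crop, with the orange ear below and bores at (248,243) and (254,405). I'll take a lower second view.

Call:
{"op": "jog_arm", "data": {
  "motion": [
    {"dx": 0.04, "dy": 0, "dz": 0, "twist": 0},
    {"dx": 0.08, "dy": 0, "dz": 0, "twist": 0},
    {"dx": 0.08, "dy": 0, "dz": 0, "twist": 0},
    {"dx": 0.08, "dy": 0, "dz": 0, "twist": 0},
    {"dx": 0.08, "dy": 0, "dz": 0, "twist": 0}
  ]
}}

```text
t: 7.8
eef_pos: [0.5566, 0.3557, 0.1839]
ee_rot: [-1.493, 1.568, 0.33]
force: [0.1, 0.2, 0.7]
width: 0.0877
```

```bash
python3 snap.py w7; python3 - <<'E'
import cv2
f=cv2.imread('pics/w7.png'); cv2.imwrite('pics/w7z.png',cv2.resize(f[70:230,180:400],None,fx=3.5,fy=3.5,interpolation=cv2.INTER_CUBIC))
f=cv2.imread('pics/w6.png'); cv2.imwrite('pics/w6z.png',cv2.resize(f[80:180,240:320],None,fx=6,fy=6,interpolation=cv2.INTER_CUBIC))
E
```

```text
7.8 [0.5566 0.3557 0.1839] zyaw 104.45 [-1.    -0.002  0.   ] [ 0.01 -0.02  0.02  0.    0.01 -0.  ] 0.08768879743300732 F [0.1 0.2 0.7]
```

View pics/w7z.png

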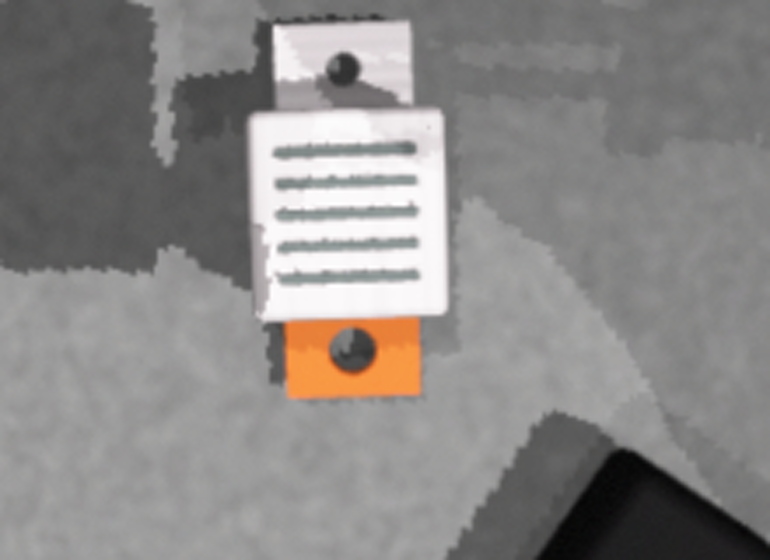

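View pics/w6z.png

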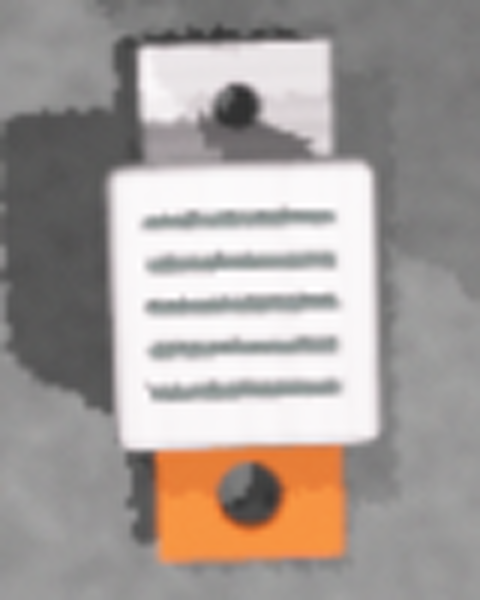

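```bash
python3 - <<'E'
from m import *
d={n:pickle.load(open(n+'.pkl','rb'))[1] for n in ('w6','w7')}
a=lambda x,y:((x+.5)/6+240-.5,(y+.5)/6+80-.5);b=lambda x,y:((x+.5)/3.5+180-.5,(y+.5)/3.5+70-.5)
for n,p,q in [('hTL',(107,168),(249,113)),('hTR',(371,160),(443,110)),('hBR',(380,438),(446,314)),('hBL',(121,447),(263,321)),('bS',(237,105),(343,69)),('bL',(250,494),(352,350)),('oBL',(163,562),(290,398)),('oBR',(345,556),(422,396)),('pTL',(138,46),(272,25)),('pTR',(330,40),(410,21))]:
    x,e=tri((d['w6'],a(*p)),(d['w7'],b(*q)));z=.044 if n[0]=='h' else .01
    print(n,x.round(4),np.round(e,4),onz(d['w6'],a(*p),z).round(4),onz(d['w7'],b(*q),z).round(4))
E
```

```text
hTL [0.4798 0.3087 0.0194] [0.0001 0.0001] [0.4806 0.3106 0.044 ] [0.4806 0.3113 0.044 ]
hTR [0.4655 0.359  0.0185] [0.0004 0.0004] [0.467  0.3574 0.044 ] [0.4678 0.3578 0.044 ]
hBR [0.5169 0.3718 0.0478] [0.0004 0.0004] [0.5169 0.3724 0.044 ] [0.5175 0.3719 0.044 ]
hBL [0.5319 0.3263 0.0356] [0.0008 0.0008] [0.5307 0.3259 0.044 ] [0.5309 0.3275 0.044 ]
bS [0.4603 0.3299 0.0032] [0.0001 0.0001] [0.4608 0.3302 0.01  ] [0.461  0.3301 0.01  ]
bL [0.5371 0.3525 0.0125] [0.0001 0.0001] [0.5374 0.3527 0.01  ] [0.5375 0.3525 0.01  ]
oBL [0.5563 0.3388 0.0057] [0. 0.] [0.5556 0.3388 0.01  ] [0.5554 0.3388 0.01  ]
oBR [0.543  0.3737 0.024 ] [0.0001 0.0001] [0.5449 0.3749 0.01  ] [0.5453 0.3753 0.01  ]
pTL [0.4544 0.3084 0.0165] [0.0001 0.0001] [0.4539 0.3078 0.01  ] [0.4536 0.3078 0.01  ]
pTR [0.4435 0.3447 0.0138] [0.0002 0.0002] [0.4431 0.3449 0.01  ] [0.4429 0.3446 0.01  ]
```

Hood centre is (0.499, 0.3415), yaw 16.6°, bore spacing 79.7 mm (80 expected). The two wrist heights use a near-vertical baseline, so they're weak. Scene plus top gave the roof at about 40 mm (44 expected). Moving above the hood, then down.

Call:
{"op": "jog_arm", "data": {
  "motion": [
    {"dx": 0, "dy": 0.03, "dz": 0, "twist": -2.2},
    {"dx": 0, "dy": 0.059, "dz": 0, "twist": -2.2},
    {"dx": 0.03, "dy": 0.059, "dz": 0.0005, "twist": -2.2},
    {"dx": 0.06, "dy": 0.059, "dz": 0.0005, "twist": -2.2},
    {"dx": 0.09, "dy": 0.059, "dz": 0.0005, "twist": -2.2},
    {"dx": 0.1, "dy": 0.059, "dz": 0.0005, "twist": -2.2},
    {"dx": 0.1, "dy": 0.059, "dz": 0.0005, "twist": -2.2},
    {"dx": 0.1, "dy": 0.059, "dz": 0.0005, "twist": -2.2}
  ]
}}

```text
t: 8.52
eef_pos: [0.4992, 0.3421, 0.0834]
ee_rot: [-1.317, 1.569, 0.545]
force: [0.6, -0.2, 1.5]
width: 0.088
```

```bash
python3 snap.py w8
```

```text
8.5167 [0.4992 0.3421 0.0834] zyaw 106.67 [-1.    -0.002  0.   ] [-0.   -0.02  0.02  0.    0.   -0.  ] 0.08802612766691109 F [ 0.6 -0.2  1.5]
```

View pics/w8.png

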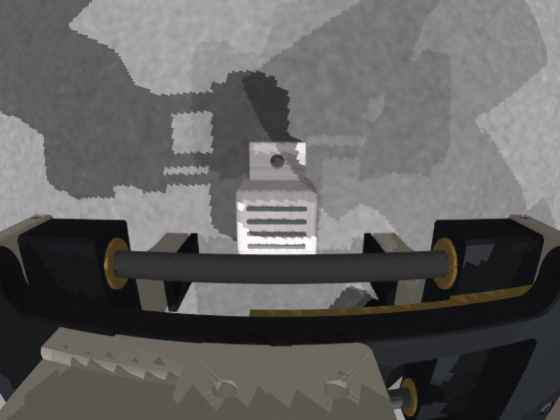

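The hood sits centred between the fingers (bore at (278,160)). Going down and gripping.

Call:
{"op": "jog_arm", "data": {
  "motion": [
    {"dx": 0.03, "dy": 0, "dz": 0, "twist": 0},
    {"dx": 0.055, "dy": 0, "dz": 0, "twist": 0},
    {"dx": 0.0615, "dy": 0, "dz": 0, "twist": 0},
    {"dx": 0.0615, "dy": 0, "dz": 0, "twist": 0},
    {"dx": 0.0615, "dy": 0, "dz": 0, "twist": 0}
  ]
}}

```text
t: 8.98
eef_pos: [0.4991, 0.342, 0.0217]
ee_rot: [-1.257, 1.569, 0.605]
force: [0.4, 0.0, 0.8]
width: 0.0876
```

Call:
{"op": "jog_arm", "data": {
  "motion": [
    {"dx": 0, "dy": 0, "dz": 0, "twist": 0},
    {"dx": 0, "dy": 0, "dz": 0, "twist": 0},
    {"dx": 0, "dy": 0, "dz": 0, "twist": 0},
    {"dx": 0, "dy": 0, "dz": 0, "twist": 0},
    {"dx": 0, "dy": 0, "dz": 0, "twist": 0},
    {"dx": 0, "dy": 0, "dz": 0, "twist": 0},
    {"dx": 0, "dy": 0, "dz": 0, "twist": 0}
  ],
  "gripper": 0.03,
  "newtons": 50
}}

```text
t: 9.57
eef_pos: [0.4982, 0.3411, 0.0203]
ee_rot: [-3.043, 1.571, -1.181]
force: [0.2, -1.6, 3.1]
width: 0.0497
```

```bash
python3 snap.py w9
```

```text
9.5667 [0.4982 0.3411 0.0203] zyaw 106.66 [-1. -0. -0.] [-0. -0.  0. -0. -0. -0.] 0.04971715663175763 F [ 0.2 -1.6  3.1]
```

View pics/w9.png

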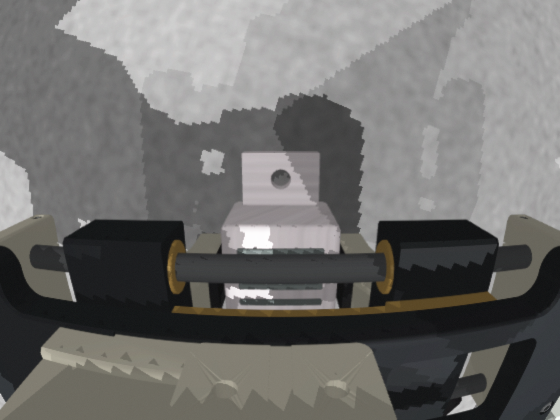

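Gripped at 49.7 mm. The small bore shows at (281,179), which gives me the hood's position in the tool frame.

```bash
python3 - <<'E'
from m import *
s,m=pickle.load(open('w9.pkl','rb'))
b=cv2.imread('pics/w9.png');cv2.imwrite('pics/w9z.png',cv2.resize(b[140:240,210:350],None,fx=5,fy=5,interpolation=cv2.INTER_CUBIC))
for px in [(281,178.5),(281,179.5)]:
    X=onz(m,px,.010);print(X.round(4),(tool(s).T@(X-s['eef_pos'])).round(4))
E
```

```text
[0.4599 0.3318 0.01  ] [0.0103 0.0394 0.0021]
[0.4604 0.3319 0.01  ] [0.0103 0.0389 0.0021]
```

View pics/w9z.png

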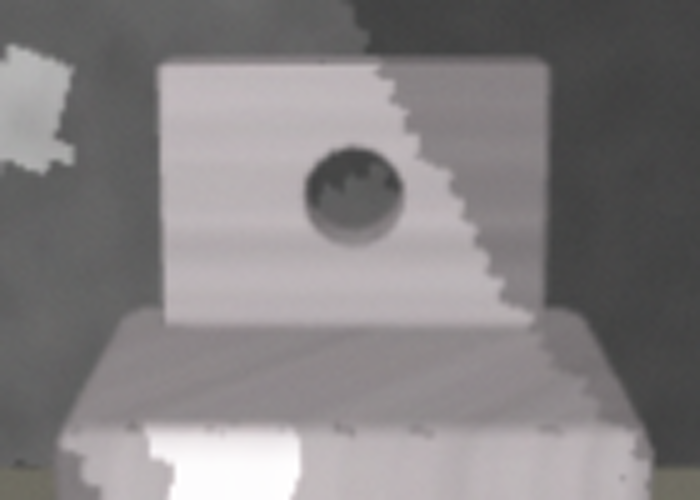

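Call:
{"op": "jog_arm", "data": {
  "motion": [
    {"dx": -0.01, "dy": 0, "dz": 0, "twist": 0},
    {"dx": -0.03, "dy": 0, "dz": 0, "twist": 0},
    {"dx": -0.06, "dy": 0, "dz": 0, "twist": 0},
    {"dx": -0.09, "dy": 0, "dz": 0, "twist": 0},
    {"dx": -0.12, "dy": 0, "dz": 0, "twist": 0},
    {"dx": -0.15, "dy": 0, "dz": 0, "twist": 0},
    {"dx": -0.18, "dy": 0, "dz": -0.02, "twist": 0},
    {"dx": -0.18, "dy": 0, "dz": -0.05, "twist": 2},
    {"dx": -0.18, "dy": 0, "dz": -0.085, "twist": 4},
    {"dx": -0.18, "dy": 0, "dz": -0.12, "twist": 6},
    {"dx": -0.18, "dy": 0, "dz": -0.155, "twist": 8.9},
    {"dx": -0.18, "dy": 0, "dz": -0.19, "twist": 8.9},
    {"dx": -0.18, "dy": 0, "dz": -0.225, "twist": 8.9},
    {"dx": -0.18, "dy": 0, "dz": -0.26, "twist": 8.9},
    {"dx": -0.18, "dy": -0.002, "dz": -0.295, "twist": 8.9},
    {"dx": -0.18, "dy": -0.004, "dz": -0.33, "twist": 8.9},
    {"dx": -0.18, "dy": -0.004, "dz": -0.352, "twist": 8.9},
    {"dx": -0.18, "dy": -0.004, "dz": -0.352, "twist": 8.9},
    {"dx": -0.18, "dy": -0.004, "dz": -0.352, "twist": 8.9},
    {"dx": -0.18, "dy": -0.004, "dz": -0.352, "twist": 8.9}
  ]
}}

```text
t: 11.28
eef_pos: [0.6024, 0.0052, 0.2]
ee_rot: [1.039, 1.57, 2.744]
force: [-0.1, 0.3, -2.3]
width: 0.0495
```

```bash
python3 snap.py w10;python3 -c "
import cv2
b=cv2.imread('pics/w10.png');cv2.imwrite('pics/w10z.png',cv2.resize(b[0:250,180:390],None,fx=2.4,fy=2.4,interpolation=cv2.INTER_CUBIC))"
```

```text
11.2833 [0.6024 0.0052 0.2   ] zyaw 97.71 [-1.     0.001  0.   ] [ 0.02 -0.   -0.    0.    0.    0.  ] 0.04952458971226574 F [-0.1  0.3 -2.3]
```

View pics/w10z.png

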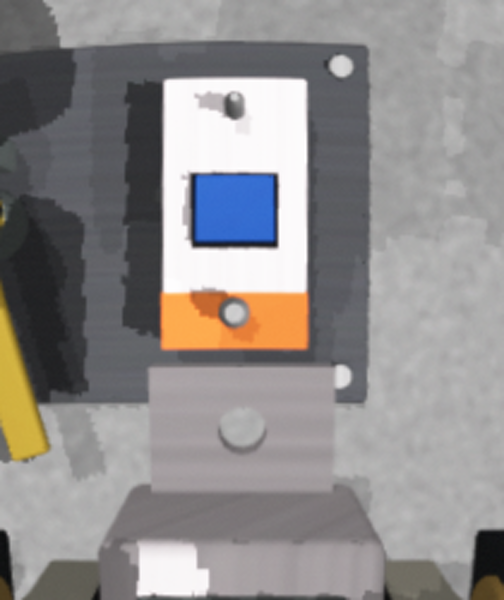

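The view shows the small dowel at about (234,104), the large one at (234,313) and the held bore at (242,428) in the crop. All three are in one picture, so I'll measure them relative to each other.

```bash
python3 -c "
import cv2,numpy as np
b=cv2.imread('pics/w10.png')
z=lambda x,y:cv2.resize(b[y:y+30,x:x+40],None,fx=9,fy=9,interpolation=cv2.INTER_CUBIC)
cv2.imwrite('pics/w10q.png',np.vstack([np.hstack([z(260,28),z(260,115)]),np.hstack([z(260,163),z(260,120)])]))"
```

```text
(no output)
```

View pics/w10q.png

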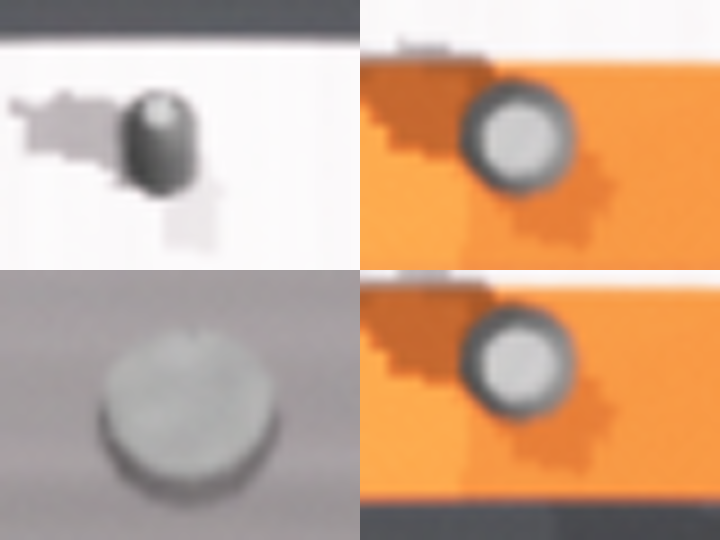

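```bash
python3 - <<'E'
from m import *
s,m=pickle.load(open('w10.pkl','rb'));M=tool(s)
f=lambda n,px,z:print(n,(onz(m,px,z)).round(4),'tool',(M.T@(onz(m,px,z)-s['eef_pos'])).round(4))
f('bS',(280.45,179.0),.200-.0103)
f('dS',(277.44,39.8),.064);f('dL',(277.1,129.9),.064)
f('dSroot',(277.3,28+(195.5)/9-.5),.042)
b=lambda x,y:((x+.5)/2.4+180-.5,(y+.5)/2.4-.5)
for n,p in [('fTL',(163,80)),('fTR',(306,80)),('fBR',(308,349)),('fBL',(161,349))]: f(n,b(*p),.042)
for n,p in [('eTL',(149,367)),('eTR',(334,365)),('eBR',(332,490)),('eBL',(153,490))]: f(n,b(*p),.19)
E
```

```text
bS [0.5632 0.0016 0.1897] tool [0.0103 0.0393 0.0017]
dS [ 0.4634 -0.0146  0.064 ] tool [ 0.1361  0.1403 -0.001 ]
dL [ 0.5427 -0.004   0.064 ] tool [ 0.136   0.0603 -0.0012]
dSroot [ 0.4671 -0.0144  0.042 ] tool [ 0.1581  0.1366 -0.0013]
fTL [ 0.4543 -0.0441  0.042 ] tool [ 0.1581  0.1533 -0.0291]
fTR [0.4469 0.011  0.042 ] tool [0.1581 0.1532 0.0265]
fBR [0.5534 0.0265 0.042 ] tool [0.158  0.0456 0.0276]
fBL [ 0.5611 -0.0305  0.042 ] tool [ 0.158   0.0456 -0.0299]
eTL [ 0.5527 -0.0188  0.19  ] tool [ 0.01    0.0524 -0.0171]
eTR [0.5472 0.0182 0.19  ] tool [0.01   0.0529 0.0203]
eBR [0.573 0.022 0.19 ] tool [0.01   0.0268 0.0205]
eBL [ 0.5781 -0.0151  0.19  ] tool [ 0.01    0.0268 -0.0168]
```

Spacing checks out at 80.0 mm, and yaw is aligned within about 0.2°. The bore-to-dowel offset is about 101 mm along tool y and -2.8 mm along tool z. I'll go part-way and lower to verify.

Call:
{"op": "jog_arm", "data": {
  "motion": [
    {"dx": 0.03, "dy": 0.02, "dz": -0.0028, "twist": 0},
    {"dx": 0.06, "dy": 0.04, "dz": -0.0028, "twist": 0},
    {"dx": 0.08, "dy": 0.05, "dz": -0.0028, "twist": 0},
    {"dx": 0.08, "dy": 0.05, "dz": -0.0028, "twist": 0},
    {"dx": 0.08, "dy": 0.05, "dz": -0.0028, "twist": 0},
    {"dx": 0.08, "dy": 0.05, "dz": -0.0028, "twist": 0}
  ]
}}

```text
t: 11.83
eef_pos: [0.555, -0.0033, 0.1214]
ee_rot: [-1.645, 1.569, 0.063]
force: [0.6, -0.5, -2.8]
width: 0.0494
```

```bash
python3 snap.py w11;python3 -c "
import cv2
b=cv2.imread('pics/w11.png');cv2.imwrite('pics/w11z.png',cv2.resize(b[40:240,210:350],None,fx=4,fy=3,interpolation=cv2.INTER_CUBIC)); cv2.imwrite('pics/w11q.png',cv2.resize(b[60:210,240:320],None,fx=6,fy=4,interpolation=cv2.INTER_CUBIC))"
```

```text
11.8333 [ 0.555  -0.0033  0.1214] zyaw 97.85 [-1.    -0.002 -0.   ] [-0.01 -0.01  0.02  0.    0.    0.  ] 0.04942929631680199 F [ 0.6 -0.5 -2.8]
```

View pics/w11z.png

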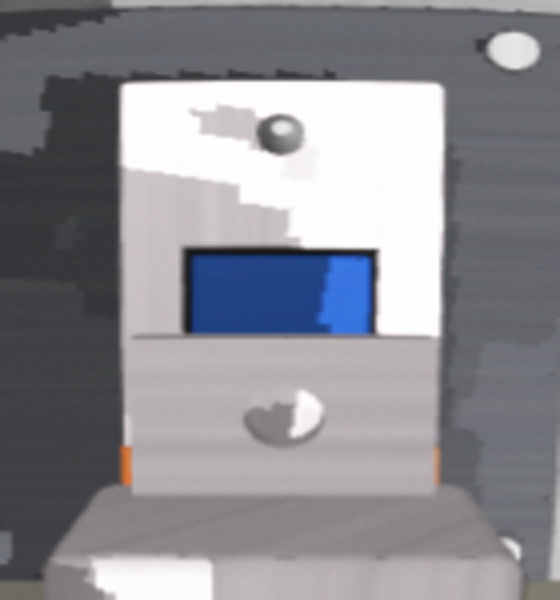

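```bash
python3 - <<'E'
from m import *
s,m=pickle.load(open('w11.pkl','rb'));M=tool(s);z=s['eef_pos'][2]
f=lambda n,px,z:print(n,'tool',(M.T@(onz(m,px,z)-s['eef_pos'])).round(4))
f('bS',(280.5,178.9),z-.0103);f('dS',(280.4,82.),.064)
b=lambda x,y:((x+.5)/4+210-.5,(y+.5)/3+40-.5)
for p in [(120,84),(443,84),(122,400),(440,400)]: f('face',b(*p),.042)
E
```

```text
bS tool [0.0102 0.0394 0.0017]
dS tool [0.0572 0.0924 0.0016]
face tool [ 0.0791  0.1058 -0.0265]
face tool [0.0791 0.1058 0.0291]
face tool [ 0.0793  0.0314 -0.0268]
face tool [0.0793 0.0315 0.0294]
```

Bore and dowel now agree across tool z within 0.1 mm, and about 53 mm remains along y. The target TCP is (0.5025, -0.0105).

Call:
{"op": "jog_arm", "data": {
  "motion": [
    {"dx": 0, "dy": 0.025, "dz": 0, "twist": 0},
    {"dx": 0, "dy": 0.051, "dz": 0, "twist": 0},
    {"dx": 0.015, "dy": 0.051, "dz": 0, "twist": 0},
    {"dx": 0.028, "dy": 0.051, "dz": 0, "twist": 0},
    {"dx": 0.028, "dy": 0.051, "dz": 0, "twist": 0},
    {"dx": 0.028, "dy": 0.051, "dz": 0, "twist": 0},
    {"dx": 0.028, "dy": 0.051, "dz": 0, "twist": 0},
    {"dx": 0.028, "dy": 0.051, "dz": 0, "twist": 0}
  ]
}}

```text
t: 12.55
eef_pos: [0.5042, -0.0109, 0.0931]
ee_rot: [-1.48, 1.569, 0.227]
force: [0.2, 0.0, -2.2]
width: 0.0499
```

```bash
python3 snap.py w12;python3 - <<'E'
from station import arm
import cv2,numpy as np
f=arm.grab_frame('scene')[130:230,220:330,::-1]; a=cv2.resize(f,None,fx=5,fy=5,interpolation=cv2.INTER_CUBIC)
cv2.imwrite('pics/s12.png',a)
b=cv2.imread('pics/w12.png');cv2.imwrite('pics/w12z.png',cv2.resize(b[60:240,210:350],None,fx=4,fy=3,interpolation=cv2.INTER_CUBIC))
E
```

```text
12.55 [ 0.5042 -0.0109  0.0931] zyaw 97.76 [-1.    -0.002  0.   ] [-0.   -0.   -0.01 -0.    0.   -0.  ] 0.04990279819956823 F [ 0.2  0.  -2.2]
```

View pics/s12.png

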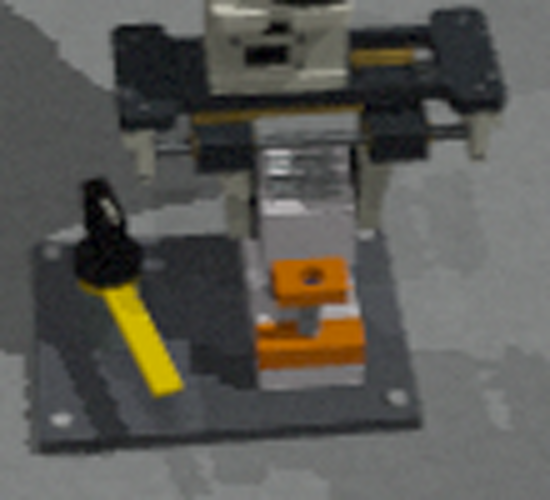

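View pics/w12z.png

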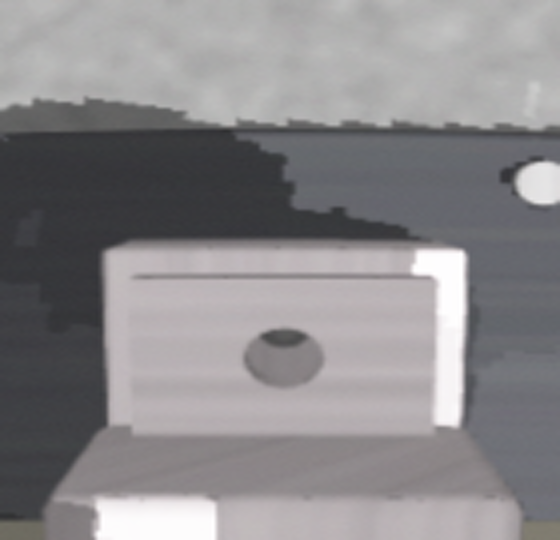

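```bash
python3 - <<'E'
from m import *
s,m=pickle.load(open('w12.pkl','rb'));M=tool(s);z=s['eef_pos'][2]
f=lambda n,px,z:print(n,'tool',(M.T@(onz(m,px,z)-s['eef_pos'])).round(4))
b=lambda x,y:((x+.5)/4+210-.5,(y+.5)/3+60-.5)
f('faceL',b(104,250),.042);f('faceR',b(467,250),.042);f('faceEnd',b(285,242),.042)
f('earL',b(132,279),z-.0103);f('earR',b(437,279),z-.0103);f('earEnd',b(285,277),z-.0103);f('bore',b(284,357.5),z-.0103)
E
```

```text
faceL tool [ 0.051   0.0546 -0.0257]
faceR tool [0.051  0.0547 0.0297]
faceEnd tool [0.051  0.056  0.0019]
earL tool [ 0.0102  0.0524 -0.0167]
earR tool [0.0102 0.0525 0.0203]
earEnd tool [0.0102 0.0527 0.0019]
bore tool [0.0102 0.0395 0.0018]
```

The face edge should stand 1 mm beyond the ear but stands 3.3 mm beyond it, and the dowels suggest 1.6 mm of correction. I'll shift 1.8 mm and descend gently onto the dowels.

Call:
{"op": "jog_arm", "data": {
  "motion": [
    {"dx": 0, "dy": 0.0018, "dz": 0.0003, "twist": 0},
    {"dx": 0, "dy": 0.0018, "dz": 0.0003, "twist": 0},
    {"dx": 0, "dy": 0.0018, "dz": 0.0003, "twist": 0},
    {"dx": 0.003, "dy": 0.0018, "dz": 0.0003, "twist": 0},
    {"dx": 0.006, "dy": 0.0018, "dz": 0.0003, "twist": 0},
    {"dx": 0.009, "dy": 0.0018, "dz": 0.0003, "twist": 0},
    {"dx": 0.012, "dy": 0.0018, "dz": 0.0003, "twist": 0},
    {"dx": 0.014, "dy": 0.0018, "dz": 0.0003, "twist": 0},
    {"dx": 0.014, "dy": 0.0018, "dz": 0.0003, "twist": 0},
    {"dx": 0.014, "dy": 0.0018, "dz": 0.0003, "twist": 0}
  ]
}}

```text
t: 13.48
eef_pos: [0.5015, -0.0111, 0.0779]
ee_rot: [-2.308, 1.571, -0.602]
force: [0.9, -0.3, -3.4]
width: 0.0498
```

```bash
python3 snap.py w13
```

```text
13.4833 [ 0.5015 -0.0111  0.0779] zyaw 97.75 [-1. -0. -0.] [-0.   -0.01  0.   -0.   -0.    0.  ] 0.04982290019026766 F [ 0.9 -0.3 -3.4]
```

No contact force with the bores 6 mm down over the tapers. I'll ease back 0.8 mm and go on down.

Call:
{"op": "jog_arm", "data": {
  "motion": [
    {"dx": 0, "dy": -0.0008, "dz": 0, "twist": 0},
    {"dx": 0, "dy": -0.0008, "dz": 0, "twist": 0},
    {"dx": 0.002, "dy": -0.0008, "dz": 0, "twist": 0},
    {"dx": 0.004, "dy": -0.0008, "dz": 0, "twist": 0},
    {"dx": 0.006, "dy": -0.0008, "dz": 0, "twist": 0},
    {"dx": 0.006, "dy": -0.0008, "dz": 0, "twist": 0},
    {"dx": 0.006, "dy": -0.0008, "dz": 0, "twist": 0}
  ]
}}

```text
t: 14.12
eef_pos: [0.5019, -0.0112, 0.0719]
ee_rot: [1.838, 1.57, -2.74]
force: [0.2, 0.6, -2.4]
width: 0.0498
```

```bash
python3 snap.py w14;python3 - <<'E'
from station import arm
import cv2,numpy as np
f=arm.grab_frame('scene')[130:230,220:330,::-1]; a=cv2.resize(f,None,fx=5,fy=5,interpolation=cv2.INTER_CUBIC)
cv2.imwrite('pics/s14.png',a)
E
```

```text
14.1167 [ 0.5019 -0.0112  0.0719] zyaw 97.74 [-1.  0. -0.] [ 0.   -0.    0.01  0.   -0.    0.  ] 0.04984373579246787 F [ 0.2  0.6 -2.4]
```

View pics/s14.png

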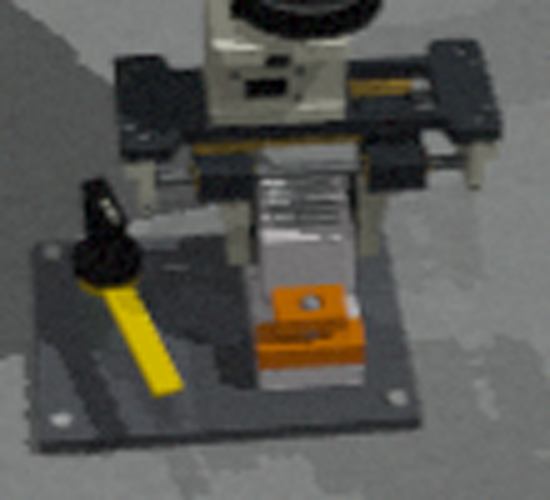

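View pics/w14.png

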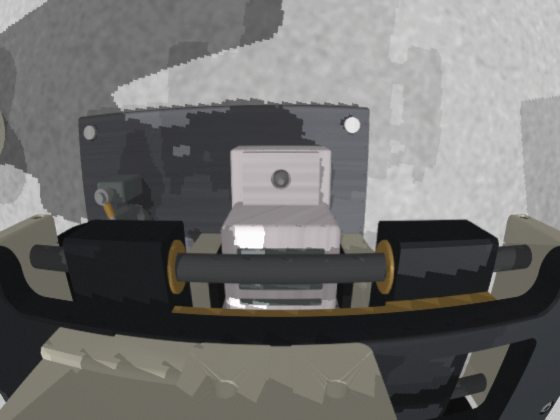

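Both dowels show inside the bores and there is no jamming force. Pressing down now.

Call:
{"op": "jog_arm", "data": {
  "motion": [
    {"dx": 0.002, "dy": 0, "dz": 0, "twist": 0},
    {"dx": 0.004, "dy": 0, "dz": 0, "twist": 0},
    {"dx": 0.006, "dy": 0, "dz": 0, "twist": 0},
    {"dx": 0.008, "dy": 0, "dz": 0, "twist": 0},
    {"dx": 0.0095, "dy": 0, "dz": 0, "twist": 0},
    {"dx": 0.0095, "dy": 0, "dz": 0, "twist": 0},
    {"dx": 0.0095, "dy": 0, "dz": 0, "twist": 0},
    {"dx": 0.0095, "dy": 0, "dz": 0, "twist": 0}
  ],
  "newtons": 60
}}

```text
t: 14.88
eef_pos: [0.5024, -0.011, 0.063]
ee_rot: [-1.726, 1.57, -0.019]
force: [-2.8, 1.1, 6.6]
width: 0.0497
```

Call:
{"op": "jog_arm", "data": {
  "motion": [
    {"dx": 0.001, "dy": 0, "dz": 0, "twist": 0},
    {"dx": 0.002, "dy": 0, "dz": 0, "twist": 0},
    {"dx": 0.002, "dy": 0, "dz": 0, "twist": 0},
    {"dx": 0.002, "dy": 0, "dz": 0, "twist": 0},
    {"dx": 0.002, "dy": 0, "dz": 0, "twist": 0}
  ]
}}

```text
t: 15.3
eef_pos: [0.5024, -0.011, 0.0622]
ee_rot: [-1.739, 1.57, -0.032]
force: [-7.7, 2.6, 21.5]
width: 0.0497
```

```bash
python3 snap.py w15;python3 - <<'E'
from station import arm
import cv2,numpy as np
f=arm.grab_frame('scene')[130:230,220:330,::-1]; a=cv2.resize(f,None,fx=5,fy=5,interpolation=cv2.INTER_CUBIC)
cv2.imwrite('pics/s15.png',a)
E
```

```text
15.3 [ 0.5024 -0.011   0.0622] zyaw 97.78 [-1.    -0.001 -0.   ] [-0.  0. -0. -0.  0. -0.] 0.04974860606138598 F [-7.7  2.6 21.5]
```

View pics/s15.png

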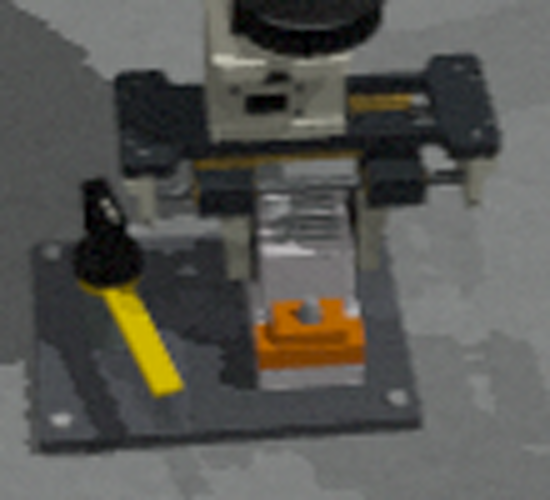

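View pics/w15.png

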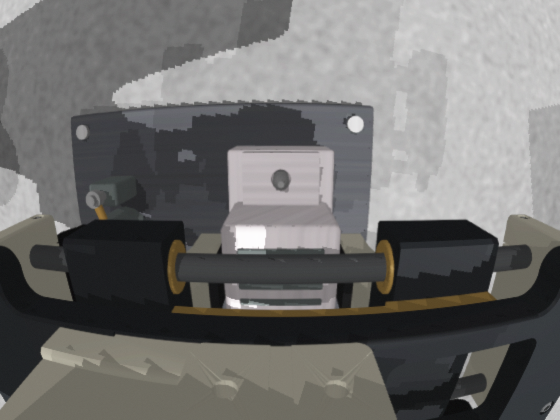

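The TCP stopped at z = 0.0622 (0.0623 expected) and the force rose sharply to 21.5 N, so the halves are metal to metal. I'll hold briefly and check that it stays steady.

Call:
{"op": "jog_arm", "data": {
  "motion": [
    {"dx": 0, "dy": 0, "dz": 0, "twist": 0},
    {"dx": 0, "dy": 0, "dz": 0, "twist": 0},
    {"dx": 0, "dy": 0, "dz": 0, "twist": 0},
    {"dx": 0, "dy": 0, "dz": 0, "twist": 0},
    {"dx": 0, "dy": 0, "dz": 0, "twist": 0},
    {"dx": 0, "dy": 0, "dz": 0, "twist": 0},
    {"dx": 0, "dy": 0, "dz": 0, "twist": 0},
    {"dx": 0, "dy": 0, "dz": 0, "twist": 0},
    {"dx": 0, "dy": 0, "dz": 0, "twist": 0},
    {"dx": 0, "dy": 0, "dz": 0, "twist": 0}
  ]
}}

```text
t: 16.23
eef_pos: [0.5024, -0.011, 0.0622]
ee_rot: [-1.745, 1.57, -0.038]
force: [-8.0, 1.9, 21.7]
width: 0.0496
```

```bash
python3 snap.py w16; python3 - <<'E'
from m import *
s,m=pickle.load(open('w16.pkl','rb'));M=tool(s)
b=cv2.imread('pics/w16.png');cv2.imwrite('pics/w16z.png',cv2.resize(b[140:210,220:345],None,fx=6,fy=6,interpolation=cv2.INTER_CUBIC))
E
```

```text
16.2333 [ 0.5024 -0.011   0.0622] zyaw 97.79 [-1.    -0.001 -0.   ] [ 0.  0.  0. -0.  0. -0.] 0.04963122670175354 F [-8.   1.9 21.7]
```

View pics/w16z.png

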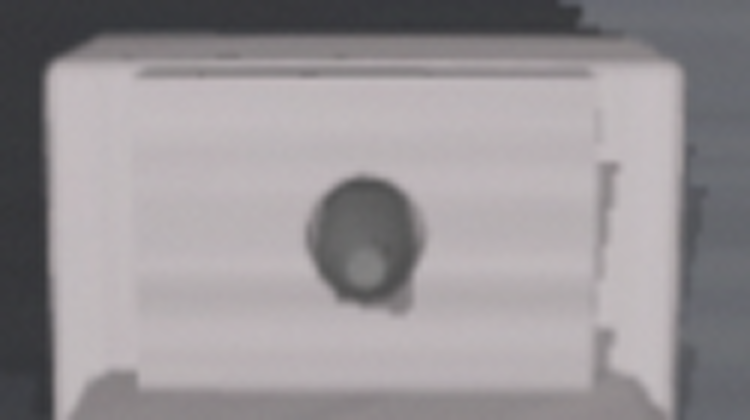

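The small dowel stands in its bore at about (365,240), the bore hasn't shifted in the gripper, and the readings are steady. Handing in.

```bash
python3 -c "
from station import arm
print(arm.job_done()); print(arm.get_state()['force'], arm.get_state()['eef_pos'])"
```

```text
the job is handed in; nothing more can be done
None
the job is handed in; nothing more can be done
```

I handed the job in at about 16.3 s with the gripper still holding the two halves pressed shut; no verdict was reported.

**What I did:**
- I turned the knob 73° clockwise and released it. The yellow arm stayed at its far stop, clear of the lower half.
- I gripped the upper half across its 50 mm width and lined its small bore up with the dowels in the same wrist pictures.
- I set it on both dowels, orange end to orange end, and pressed it down.

**Last checks:**
- **Seating:** the tool stopped at 62.2 mm against 62.3 mm expected for flush, and the force climbed sharply at that point.
- **Push:** a steady upward reaction of about 22 N on the tool over the last 0.9 s, with about 8 N of sideways force.
- **Grip and fit:** the opening held at 49.6 mm with no visible slip. The last close-up shows the small dowel inside its bore, and the scene view just before the hold shows the large dowel in its bore.
- **Other bench items:** I touched none of them by plan, but I did not re-measure their positions at the end.

**Disagreements:**
- The wrist camera reads about 1.7 mm off to one side compared with the top camera, so I relied on relative measurements within one picture.
- The wrist-only heights of the upper half's roof corners scattered widely (19–48 mm). The top and scene views gave about 40 mm, against the stated 44 mm.
- Just before the descent, the face edge called for a 2.3 mm shift and the dowels for 1.6 mm. I used 1.8 mm, then took 0.8 mm back.

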